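# Fetch the round soaking carrier from its glass tank with the hook rod

### The job

Take the hook rod from its fork stand and, with the rod alone, fetch the round carrier (not the square one) by its wire bail out of its deep glass soaking tank, never touching the carrier with the gripper. Set it down gently, upright and flat on the floor near the middle of the drip tray, unhook it, and hang the rod back upright by its collar in the middle of the fork.

Things in the scene. Friction and masses are not known exactly. Their poses are not given: they have to be found in the camera images.
- hook_rod: Steel hook rod, upright, hung by its collar in the stand's fork. Origin: centre of collar's underside, z up. Collar 40 mm wide, z 0 to 6; black handle z 6 to 62, 24 (x) by 16 (y): pinch across y at z 34. Shaft 6.4 mm thick runs down to a J-hook opening upward, pointing to +x: lowest z -125, tip's top z -104, outermost x 24; throat 14 wide, its floor at x 10, z -119. 0.12 kg.
- rod_stand: Fixed stand: foot, post and level fork. Origin: on the bench below mid-fork, where the rod hangs (within 4 mm, axes within 3 deg of the rod's). Two prongs 10 mm wide run along x from -30 (open end) to the post at 40; gap 20 (y -10 to 10); their top, under the collar, z 150. Nothing stands higher. The rod leaves by a lift of 15 mm, then 80 mm or more to -x.
- round_carrier: Steel disc 72 mm wide (z 14 to 18) on a 42 mm foot; origin under the foot, z up. 5 mm wire bail arches over it in the y-z plane: wire centre z 63 at y 0, z 55 at y 22. Fittings to z 32 at x 15, y 19 (all signs). 0.13 kg. Hangs on ledges at mid-tank (within 5 mm, 5 deg). Glass tank inside 112 (x) by 86 (y), rim 140 above the bench; two like it, to pass over, beside it.
- drip_tray: Fixed square steel tray, 180 x 180 mm outside, walls 5 mm thick and 20 mm high, inner floor 5 mm above the bench. Origin: centre of its underside on the bench, z up.
There are look-alikes about, which are no part of the job. There is more than one size of the hook_rod; the job needs the smaller.

How it is judged:
On the way:
1. the round carrier hangs on the hook rod, clear above the tank's rim (height (world z) of round_carrier above 0.14 m and contact force between hook_rod and round_carrier above 0.3 N), for 0.2 s.
At the end, for the whole second after the job is handed in: Round carrier at rest off the hook, foot on the tray's floor (7 mm), upright (10 deg), within 60 mm of the tray's middle along each side; rod at rest, upright (10 deg), hanging by its collar (10 mm) in the fork's gap, axis 25 mm towards the open end to 38 mm towards the post of mid-fork (x of round_carrier in the frame of drip_tray between -0.06 and 0.06 m and y of round_carrier in the frame of drip_tray between -0.06 and 0.06 m and z of round_carrier in the frame of drip_tray between -0.003 and 0.012 m and angle between each of round_carrier, hook_rod's own z axis and vertical below 0.17 rad and linear speed of round_carrier below 0.02 m/s and contact force between hook_rod and round_carrier below 0.1 N and x of hook_rod in the frame of rod_stand between -0.025 and 0.038 m and y of hook_rod in the frame of rod_stand between -0.012 and 0.012 m and z of hook_rod in the frame of rod_stand between 0.14 and 0.16 m and linear speed of hook_rod below 0.05 m/s); the robot touches nothing.
It fails at once if the gripper or arm touches the round carrier (contact force between any of the fingers, the arm and round_carrier above 0.5 N).
It fails at once if the round carrier is banged down on the drip tray (more than 30 N) (contact force between round_carrier and drip_tray above 30 N).
It also fails if it takes over 72 s, if anything falls off the work surface, if the arm or the gripper's body presses on something with over 40 N, if the wrist force passes 120 N, or if a joint passes its speed limit or range.

### The arm

A 6-joint arm with a two-finger parallel gripper is mounted at the origin on the work surface. World frame = base frame: x ahead of the robot, y to its left, z up, the work surface at z = 0. Lengths are in m, angles in rad, forces in N, time in s.
With the tool pointing down it reaches from about 0.275 to 0.85 m from the base axis. Payload 19 kg.
Tool frame: the origin (TCP) lies at the very end of the fingers, on their centre line; the grasp point (between the pads) lies 19 mm behind it; z points along the fingers, y is the line along which they close (so a half turn about z gives the same grasp; the last joint's range is limited). The gripper opens to 85 mm and grips with 20 to 120 N. Pads are 22 mm wide; open, the fingers measure 114 mm over their backs; the gripper's body (76 mm by 85 mm) begins 54 mm behind the grasp point. The pads swing forward as they close: fully open they stand 13 mm farther back than shut.
Start: joints at [-1.374, 0.15, 1.437, -0, 1.554, -0.134], TCP at [0.187, -0.544, 0.231] pointing down, gripper open.
Joint ranges: [-2.8, 2.8], [-0.68, 2.1], [0.12, 2.68], [-1.39, 4.53], [0.16, 2.79], [-2.81, 2.81]. Speed limits (rad/s): [1.89, 1.89, 2.22, 3.01, 3.01, 3.01].

### API

Orientations are given as a unit quaternion [w, x, y, z].
In Python, from workcell import monitor, optics, manip, spotter gives the robot as it stands.
- The arm moves only by the tool carry_out, never from a script. Its argument "increments" is a list of rows, each a list of 3 entries, a list of its own where there are three numbers: the shift along the world's x, y, z in mm, then the turn, a rotation vector about the world's x, y, z in degrees, then the closure, from 0 (fully open) to 1 (shut). A call has exactly 5 rows; each row shifts and turns the commanded pose from where the row before left it; what a row does not reach is not made up. A row lasts 1/8 s, in which the tool goes at most 62.5 mm and 10.7 degrees, less where a joint would pass 70% of its speed; a pose out of reach is approached as far as the arm can. A call is refused whole if a number of a shift passes 62.5 or a number of a turn 10.7, either way. A call with a gripper value outside its range is refused whole. The fingers move at their own pace and stop on an object; "newtons" is the grip in N (left out, the last holds). Time passes only in rows, so rows that do not move let the fingers close, or fill a call up. It gives the time, the measured TCP pose, the force, the opening and the grip force at its end, in the units of the state.
- monitor.get_obs(): the state, without advancing time (a new reading comes with each control period).
- optics.read_camera(name): name is "scene" or "side" or "wrist"; returns a dict with "color" (420x560x3 uint8, red, green, blue), "vfov" (degrees; the focal length in pixels is half the picture's height over the tangent of half this angle, whatever the lens; pixels are square), "cx", "cy" (the principal point, pixels), "origin" and "attitude" of the camera in the world. Camera axes: x right, y down, z forward; pixel columns grow to the right and rows downward; lengths in m; the calibration is good to about 2 mm. A picture is of the moment at which its call begins. There is no depth.
- manip.close_job(): hands the job in; it is judged then, once.
Trained networks look in the newest picture that a camera, given by its name, has taken for a name from the list of things; names that differ only in an ending like _2 or _b are one class to them, and where a whole thing is asked for, a point or a joint stands for the part that bears it (a point fixed in the world has none). Each returns a list of dicts, best first, with "conf" (0 to 1); they miss things now and then, are a little off and sometimes report something else, mostly with a low value. They report only what shows in the picture. A call takes as long as a camera call. They do not tell look-alikes from the thing itself.
- spotter.spot_in(query, camera): "bbox" ([left, top, width, height] in pixels, round what is visible of it).
- spotter.outline_of(query, camera): "pixels" (420x560 bool, what is visible of it) and "bbox" ([left, top, width, height] in pixels, round what is visible of it).
The state is a dict: "t": time; "joints": joint angles; "qvel": joint speeds; "joint_torque": joint torques, N m; "eef_pos": TCP position; "eef_rot": TCP orientation; "ft_force": force on the tool from outside, world axes, zero at the start; "wrist_torque": the same for the moment, N m; "width": finger opening in m; "grip_force": force on a finger pad.
Only numpy, scipy, OpenCV 4.12 (cv2) and the standard library are available. Lean on these libraries where they do the work, as an engineer would, in place of code of your own. Each camera call takes 0.05 s, during which the arm holds its last target. There are 200 camera calls.

## Working session

There is one attempt and no reset: what is moved stays moved. The work goes in short steps, Python scripts to look and compute and a tool call to move; the robot and the scene stay as the last step left them, time stands still between calls to the robot, and variables do not carry over. Pictures are saved under pics/ and viewed, at most 10 in all, crops included, and the job is handed in when it is done.

Besides the shell and the picture viewer there is one more tool, called after ">>>" in YAML: its name, and indented under it one key for each argument. carry_out: Moves the arm, as the interface text tells. Its arguments: {"type":"object","properties":{"increments":{"type":"array","items":{"type":"array"}},"newtons":{"type":"number"}},"required":["increments"]}

```bash
mkdir -p pics; ls; cat > h.py <<'E'
import numpy as np, cv2
from scipy.spatial.transform import Rotation as R
from workcell import monitor, optics, manip, spotter
def cam(n):
    c=optics.read_camera(n); f=210/np.tan(np.radians(c['vfov'])/2)
    q=np.array(c['attitude'])
    M=R.from_quat(q,scalar_first=True).as_matrix() if q.size==4 else q
    c['f']=f; c['M']=M; c['o']=np.array(c['origin']); return c
def ray(c,u,v):
    d=c['M']@np.array([(u-c['cx'])/c['f'],(v-c['cy'])/c['f'],1]); return c['o'],d/np.linalg.norm(d)
def onz(c,u,v,z):
    o,d=ray(c,u,v); return o+d*(z-o[2])/d[2]
def proj(c,p):
    q=(np.atleast_2d(p)-c['o'])@c['M']; return np.c_[q[:,0]/q[:,2]*c['f']+c['cx'],q[:,1]/q[:,2]*c['f']+c['cy']]
def tri(a,b):
    (o1,d1),(o2,d2)=a,b; A=np.c_[d1,-d2]; s=np.linalg.lstsq(A,o2-o1,rcond=None)[0]
    p,q=o1+d1*s[0],o2+d2*s[1]; return (p+q)/2,np.linalg.norm(p-q)
E
python3 - <<'E'
from h import *
ims=[]
for n in ['scene','side']:
    c=cam(n); print(n,c['o'].round(3),c['M'].round(3).tolist(),c['f'],c['cx'],c['cy'])
    cv2.imwrite(f'pics/{n}0.png',cv2.resize(c['color'][:,:,::-1],(800,600),interpolation=cv2.INTER_CUBIC))
    for q in ['hook_rod','rod_stand','round_carrier','drip_tray']:
        for d in spotter.spot_in(q,n): print(q,[round(x) for x in d['bbox']],round(d['conf'],2))
print(monitor.get_obs())
E
```

```text
pics
scene [ 0.793 -0.492  0.933] [[0.772, 0.504, -0.387], [0.635, -0.619, 0.461], [-0.007, -0.602, -0.799]] 430.40489439632626 280.8384902402767 207.37387314363977
hook_rod [191, 326, 24, 43] 0.98
hook_rod [104, 224, 49, 118] 0.74
rod_stand [176, 330, 91, 83] 0.7
round_carrier [338, 240, 15, 14] 0.48
round_carrier [360, 140, 83, 72] 0.32
drip_tray [362, 140, 82, 71] 0.73
side [0.062 1.242 0.879] [[-0.961, -0.143, 0.239], [-0.278, 0.485, -0.829], [0.003, -0.863, -0.505]] 516.1712551078829 276.996458932748 212.61707754963678
hook_rod [279, 133, 11, 47] 0.65
rod_stand [267, 149, 32, 45] 0.71
drip_tray [154, 280, 92, 66] 0.79
{'t': 0.5, 'joints': array([-1.37396663e+00,  1.50506247e-01,  1.43739431e+00, -1.21977886e-05,
        1.55381348e+00, -1.34000523e-01]), 'qvel': array([-0.00140568, -0.00220555,  0.00032106, -0.00032285, -0.00139524,
        0.00024823]), 'joint_torque': array([-4.10959692e-03, -7.12309813e+01, -5.70746183e+01, -3.82432900e-04,
        1.70004336e-03, -4.96955693e-05]), 'eef_pos': array([ 0.18674714, -0.54379524,  0.23126584]), 'eef_rot': array([-6.04668931e-05,  9.86350069e-01,  1.64661889e-01, -8.00118626e-06]), 'ft_force': array([-0.26478629, -0.18947829, -0.13825024]), 'wrist_torque': array([-0.03030955,  0.00511124, -0.05392518]), 'grip_force': 0.0, 'width': 0.08538668806796681}
```

View pics/scene0.png

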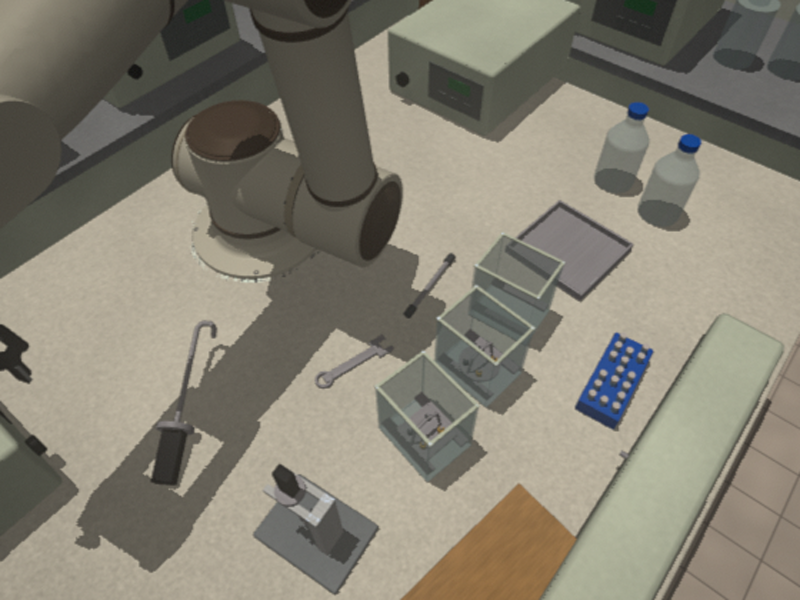

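View pics/side0.png

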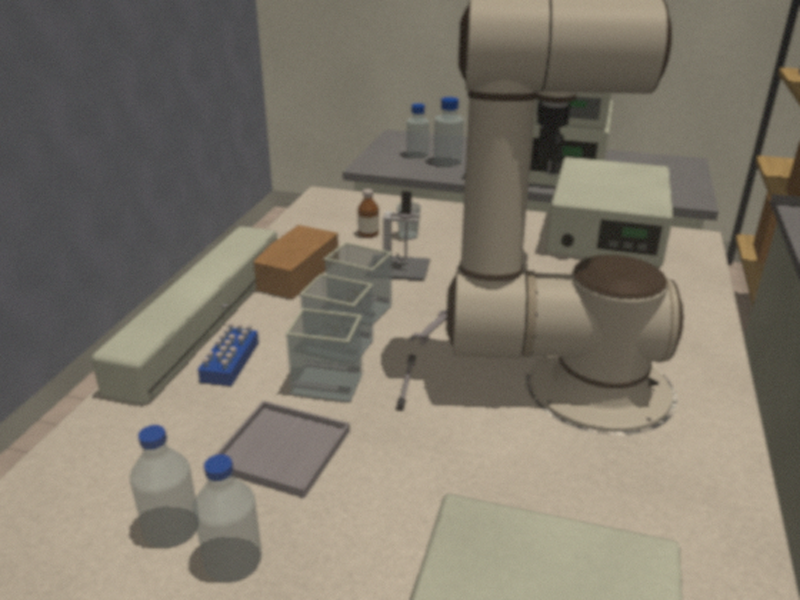

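The scene view (800 px scale) shows two rods. The large one lies loose at (180,400), and a smaller one hangs in the stand at (285,480). There are three tanks, centred near (427,400), (485,325) and (520,267); the first two hold something. The tray is at (570,250). Next I'll compute positions and take one close crop.

```bash
python3 - <<'E'
from h import *
c=cam('scene'); s=cam('side'); k=560/800
def P(l,z): 
    p=np.array([onz(c,u*k,v*k,z) for u,v in l]); print(p.round(3).tolist(),'mean',p.mean(0).round(4)); return p
for n,l,z in [('A',[(427,355),(377,392),(430,443),(477,405)],.14),('B',[(477,288),(437,320),(488,362),(533,328)],.14),('C',[(505,236),(474,268),(541,298),(563,263)],.14),('tray',[(560,203),(632,245),(581,298),(508,250)],.02),('foot',[(378,524),(336,590),(254,536)],.01)]:
    print(n);P(l,z)
print('handle top',P([(283,468)],.212)); 
print('prong tips/post',P([(268,490),(330,505)],.15))
a=c['color'][240:345,255:395,::-1]; b=c['color'][310:415,160:300,::-1]
im=np.vstack([cv2.resize(x,(400*1,300),interpolation=cv2.INTER_CUBIC) for x in (a,b)])
d=c['color'][195:345,255:395,::-1]
im=np.hstack([cv2.resize(d,(420,450),interpolation=cv2.INTER_CUBIC),cv2.resize(c['color'][310:415,165:282,::-1],(380,341),interpolation=cv2.INTER_CUBIC)[:341].copy() if 0 else cv2.copyMakeBorder(cv2.resize(c['color'][310:415,165:282,::-1],(380,341),interpolation=cv2.INTER_CUBIC),0,109,0,0,cv2.BORDER_CONSTANT)])
cv2.imwrite('pics/crop1.png',im)
for n,p in [('Acorner',None)]: pass
print(s['o'])
E
```

```text
A
[[0.509, -0.095, 0.14], [0.492, -0.19, 0.14], [0.599, -0.203, 0.14], [0.616, -0.116, 0.14]] mean [ 0.554 -0.151  0.14 ]
B
[[0.494, 0.057, 0.14], [0.482, -0.035, 0.14], [0.587, -0.047, 0.14], [0.607, 0.047, 0.14]] mean [0.5425 0.0055 0.14  ]
C
[[0.466, 0.181, 0.14], [0.466, 0.088, 0.14], [0.585, 0.105, 0.14], [0.575, 0.191, 0.14]] mean [0.523  0.1415 0.14  ]
tray
[[0.453, 0.434, 0.02], [0.624, 0.421, 0.02], [0.611, 0.242, 0.02], [0.441, 0.256, 0.02]] mean [0.5325 0.3381 0.02  ]
foot
[[0.586, -0.304, 0.01], [0.599, -0.409, 0.01], [0.457, -0.431, 0.01]] mean [ 0.5474 -0.3814  0.01  ]
[[0.498, -0.368, 0.212]] mean [ 0.4983 -0.3679  0.212 ]
handle top [[ 0.49833706 -0.36789359  0.212     ]]
[[0.479, -0.39, 0.15], [0.555, -0.353, 0.15]] mean [ 0.5169 -0.3717  0.15  ]
prong tips/post [[ 0.47930634 -0.39000762  0.15      ]
 [ 0.55452346 -0.35334677  0.15      ]]
[0.06178343 1.24181389 0.87919224]
```

View pics/crop1.png

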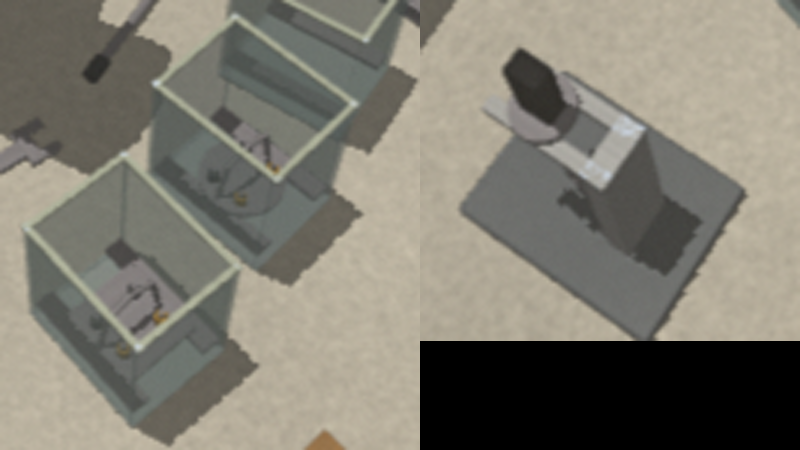

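The crop shows the near tank with a square plate at (140,300) and the middle tank with a round disc at (240,185), so I choose the middle tank. The hung rod is the small one in the stand. I'll move above the stand and look with the wrist camera.

>>> carry_out:
  increments:
    - [[44,18,40],[0,0,-2],0]
    - [[44,18,40],[0,0,-2],0]
    - [[44,18,40],[0,0,-2],0]
    - [[44,18,40],[0,0,-2],0]
    - [[44,18,20],[0,0,-2],0]
  newtons: 60

```text
t: 1.23
eef_pos: [0.4081, -0.453, 0.4137]
eef_rot: [0.001, 0.997, 0.077, 0.001]
ft_force: [-0.0, -0.6, -0.7]
width: 0.0854
grip_force: 0.0
```

```bash
python3 - <<'E'
from h import *
o=monitor.get_obs(); print(o['eef_pos'],o['eef_rot'],o['t'])
c=cam('wrist'); print(c['o'].round(4),c['M'].round(3).tolist(),c['f'],c['cx'],c['cy'])
for q in ['hook_rod','rod_stand']:
    for d in spotter.spot_in(q,'wrist'): print(q,[round(x) for x in d['bbox']],round(d['conf'],2))
cv2.imwrite('pics/w1.png',cv2.resize(c['color'][:,:,::-1],(800,600),interpolation=cv2.INTER_CUBIC))
E
```

```text
[ 0.40812835 -0.45301049  0.41371209] [1.14374243e-03 9.96993538e-01 7.74731131e-02 7.02774089e-04] 1.225
[ 0.4831 -0.441   0.5568] [[0.154, -0.944, -0.293], [-0.988, -0.147, -0.048], [0.002, 0.296, -0.955]] 343.22954516465063 280.2004919385754 216.691974154918
hook_rod [203, 61, 36, 39] 0.88
hook_rod [124, 222, 157, 78] 0.86
rod_stand [195, 15, 78, 115] 0.83
```

View pics/w1.png

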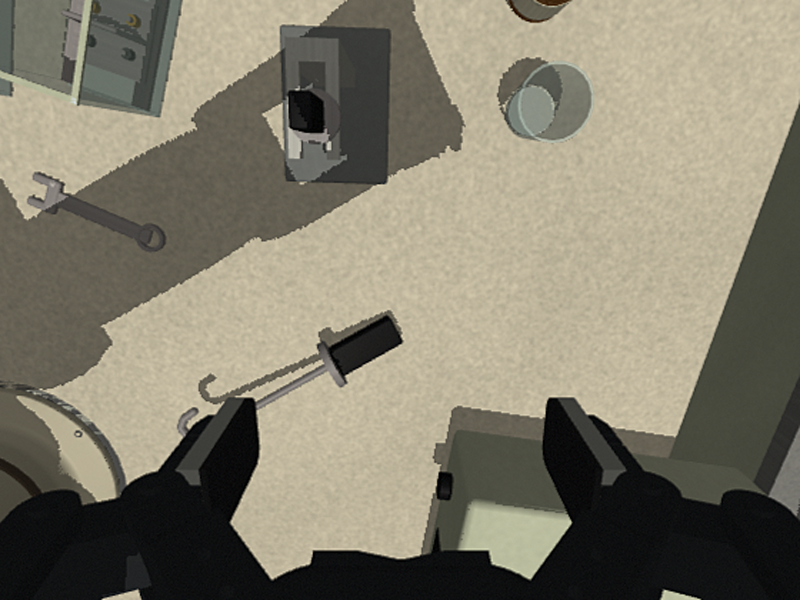

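The wrist view shows the stand's foot spanning (282,26)-(390,184), with the handle at about (306,110) and the collar peeking out to its right. I'll zoom in to get the handle's pose.

```bash
python3 - <<'E'
from h import *
c=cam('wrist'); k=.7
for n,l,z in [('foot',[(282,26),(390,28),(388,184),(286,182)],.012)]:
    p=np.array([onz(c,u*k,v*k,z) for u,v in l]); print(n,p.round(3).tolist(),p.mean(0).round(4))
    for i,j in[(3,0),(2,1),(0,1),(3,2)]: d=p[j]-p[i]; print(np.degrees(np.arctan2(d[1],d[0])).round(1),np.linalg.norm(d).round(3))
# predicted model, yaw guess
im=cv2.resize(c['color'][10:135,185:285,::-1],(480,600),interpolation=cv2.INTER_CUBIC)
cv2.imwrite('pics/w1c.png',im)
E
```

```text
foot [[0.587, -0.307, 0.012], [0.602, -0.412, 0.012], [0.454, -0.433, 0.012], [0.439, -0.324, 0.012]] [ 0.5204 -0.3691  0.012 ]
6.7 0.149
7.9 0.149
-81.8 0.106
-82.0 0.109
```

View pics/w1c.png

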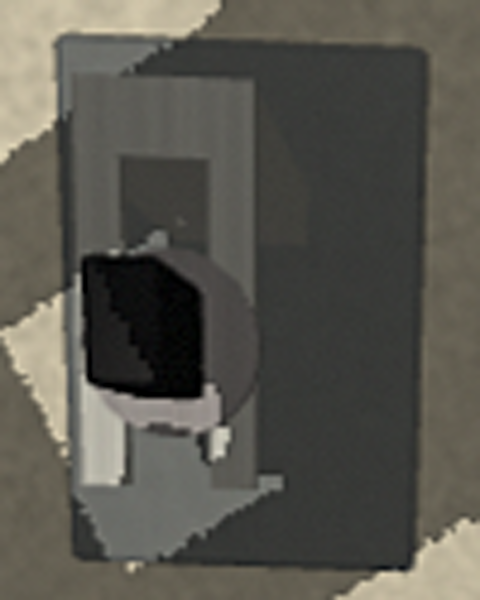

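```bash
python3 - <<'E'
from h import *
c=cam('wrist'); k=4.8
def w(u,v,z): return onz(c,185+u/k-.0,10+v/k,z)
P={n:w(*a) for n,a in dict(tipL=(72,485,.15),tipR=(257,488,.15),inL=(127,485,.15),inR=(213,485,.15),backL=(75,77,.15),backR=(255,77,.15),htop=(121,316,.212),collarR=(261,340,.156)).items()}
for n,p in P.items(): print(n,p.round(4))
d=P['backL']-P['tipL'];print(np.degrees(np.arctan2(d[1],d[0])),np.linalg.norm(d)); d=P['backR']-P['tipR'];print(np.degrees(np.arctan2(d[1],d[0])),np.linalg.norm(d),np.linalg.norm(P['tipL']-P['tipR']))
th=np.radians(7.5); ex=np.array([np.cos(th),np.sin(th),0]);ey=np.array([-np.sin(th),np.cos(th),0])
m=(P['tipL']+P['tipR'])/2; print('midfork',m+.03*ex, 'rod from collar',P['collarR']+.02*ey)
r=P['htop']
for z,hx,hy in [(.212,12,8)]:
  q=[r+ex*a*hx/1000+ey*b*hy/1000 for a,b in[(1,1),(1,-1),(-1,-1),(-1,1)]]; print(((proj(c,q)-[185,10])*k).round())
E
```

```text
tipL [ 0.4668 -0.3528  0.15  ]
tipR [ 0.473  -0.3957  0.15  ]
inL [ 0.4688 -0.3655  0.15  ]
inR [ 0.472  -0.3854  0.15  ]
backL [ 0.5522 -0.3459  0.15  ]
backR [ 0.5584 -0.3848  0.15  ]
htop [ 0.5018 -0.373   0.212 ]
collarR [ 0.5049 -0.3934  0.156 ]
4.623953626934905 0.08563203521875687
7.26396993561804 0.08609060929201902 0.043341237662787066
midfork [ 0.49962535 -0.37029225  0.15      ] rod from collar [ 0.50229193 -0.37353115  0.156     ]
[[ 77. 247.]
 [161. 249.]
 [164. 383.]
 [ 82. 381.]]
```

>>> carry_out:
  increments:
    - [[24,20,-30],[0,0,-1.4],0]
    - [[24,20,-30],[0,0,0],0]
    - [[24,20,-30],[0,0,0],0]
    - [[23,21,-30],[0,0,0],0]
    - [[0,0,0],[0,0,0],0]

```text
t: 2.1
eef_pos: [0.5013, -0.3717, 0.2883]
eef_rot: [-0.002, 0.998, 0.066, -0.002]
ft_force: [-0.3, 0.6, 0.5]
width: 0.0856
grip_force: 0.0
```

```bash
python3 - <<'E'
from h import *
o=monitor.get_obs(); print(o['eef_pos'],o['eef_rot'],o['t'])
for n in ['scene','wrist']:
    c=cam(n)
    cv2.imwrite(f'pics/{n}2.png',c['color'][:,:,::-1])
a=cv2.imread('pics/scene2.png')[300:410,140:290]; b=cv2.imread('pics/wrist2.png')
cv2.imwrite('pics/m2.png',np.hstack([cv2.resize(a,(400,293)),cv2.resize(b,(390,293))]))
E
```

```text
[ 0.50125504 -0.37173917  0.28827609] [-0.00182729  0.99779549  0.06632095 -0.00153525] 2.1
```

View pics/m2.png

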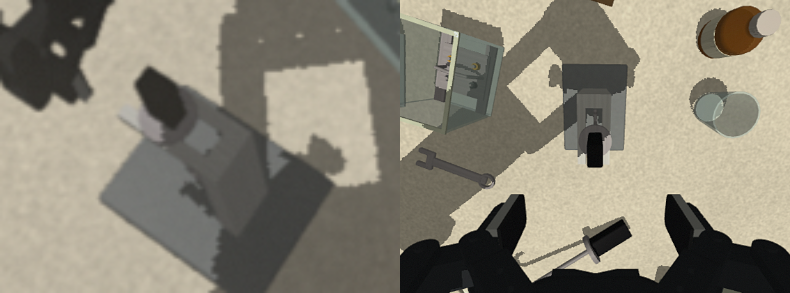

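The handle at (595,150) is centred between the fingers. I'll descend and close.

>>> carry_out:
  increments:
    - [[0,0,-32],[0,0,0],0]
    - [[0,0,-32],[0,0,0],0]
    - [[0,0,-32],[0,0,0],0]
    - [[0,0,-22],[0,0,0],0]
    - [[0,0,-8],[0,0,0],0]

```text
t: 2.82
eef_pos: [0.5008, -0.3738, 0.165]
eef_rot: [-0.0, 0.998, 0.065, -0.0]
ft_force: [0.3, 0.1, 0.0]
width: 0.0855
grip_force: 0.0
```

>>> carry_out:
  increments:
    - [[0,0,0],[0,0,0],0.4]
    - [[0,0,0],[0,0,0],0.7]
    - [[0,0,0],[0,0,0],0.9]
    - [[0,0,0],[0,0,0],1]
    - [[0,0,0],[0,0,0],1]
  newtons: 60

```text
t: 3.45
eef_pos: [0.5019, -0.3729, 0.1658]
eef_rot: [0.0, 0.998, 0.066, 0.0]
ft_force: [-0.3, 0.2, 6.0]
width: 0.0152
grip_force: 58.6
```

>>> carry_out:
  increments:
    - [[0,0,0],[0,0,0],1]
    - [[0,0,0],[0,0,0],1]
    - [[0,0,0],[0,0,0],1]
    - [[0,0,0],[0,0,0],1]
    - [[0,0,0],[0,0,0],1]

```text
t: 4.08
eef_pos: [0.5019, -0.3729, 0.1658]
eef_rot: [0.0, 0.998, 0.066, 0.0]
ft_force: [-1.2, 0.1, 5.8]
width: 0.0152
grip_force: 58.6
```

>>> carry_out:
  increments:
    - [[0,0,10],[0,0,0],1]
    - [[0,0,12],[0,0,0],1]
    - [[0,0,0],[0,0,0],1]
    - [[-30,-4,0],[0,0,0],1]
    - [[-40,-5,0],[0,0,0],1]

```text
t: 4.7
eef_pos: [0.4312, -0.3816, 0.1868]
eef_rot: [-0.0, 0.998, 0.066, -0.0]
ft_force: [-0.2, -0.7, 0.1]
width: 0.0154
grip_force: 58.5
```

>>> carry_out:
  increments:
    - [[-30,-4,10],[0,0,0],1]
    - [[0,0,40],[0,0,0],1]
    - [[0,0,50],[0,0,-5],1]
    - [[0,40,40],[0,0,-5],1]
    - [[10,50,0],[0,0,-5],1]

```text
t: 5.32
eef_pos: [0.4118, -0.2957, 0.3301]
eef_rot: [0.001, 0.998, -0.067, 0.002]
ft_force: [0.8, 0.3, -2.2]
width: 0.015
grip_force: 59.1
```

>>> carry_out:
  increments:
    - [[10,60,0],[0,0,0],1]
    - [[10,60,0],[0,0,0],1]
    - [[10,60,0],[0,0,0],1]
    - [[10,60,0],[0,0,0],1]
    - [[10,50,0],[0,0,0],1]

```text
t: 5.95
eef_pos: [0.4616, -0.0036, 0.3274]
eef_rot: [-0.0, 0.998, -0.065, 0.0]
ft_force: [0.8, 0.2, -0.6]
width: 0.0154
grip_force: 58.9
```

```bash
python3 - <<'E'
from h import *
import time
o=monitor.get_obs(); print(o['eef_pos'],o['eef_rot'],o['t'],o['width'])
c=cam('scene');c=cam('scene'); c=cam('wrist'); o=monitor.get_obs(); print(o['eef_pos'],o['eef_rot'],c['o'],c['M'].round(4).tolist())
np.savez('w3.npz',o=c['o'],M=c['M'],f=c['f'],cx=c['cx'],cy=c['cy'])
cv2.imwrite('pics/w3.png',cv2.resize(c['color'][:,:,::-1],(800,600),interpolation=cv2.INTER_CUBIC))
cv2.imwrite('w3raw.png',c['color'][:,:,::-1])
for d in spotter.spot_in('round_carrier','wrist'): print([round(x) for x in d['bbox']],d['conf'])
E
```

```text
[ 0.46155202 -0.00358969  0.32741079] [-7.27444856e-05  9.97908703e-01 -6.46385141e-02  2.77420691e-04] 5.95 0.015429079717140541
[ 0.46177765 -0.00369005  0.32719113] [-1.59143380e-04  9.98016520e-01 -6.29523702e-02 -8.69472435e-06] [ 0.53735385 -0.01154309  0.4703173 ] [[-0.125, -0.9473, -0.2949], [-0.9922, 0.1189, 0.0385], [-0.0014, 0.2974, -0.9548]]
[234, 75, 58, 58] 0.73
```

View pics/w3.png

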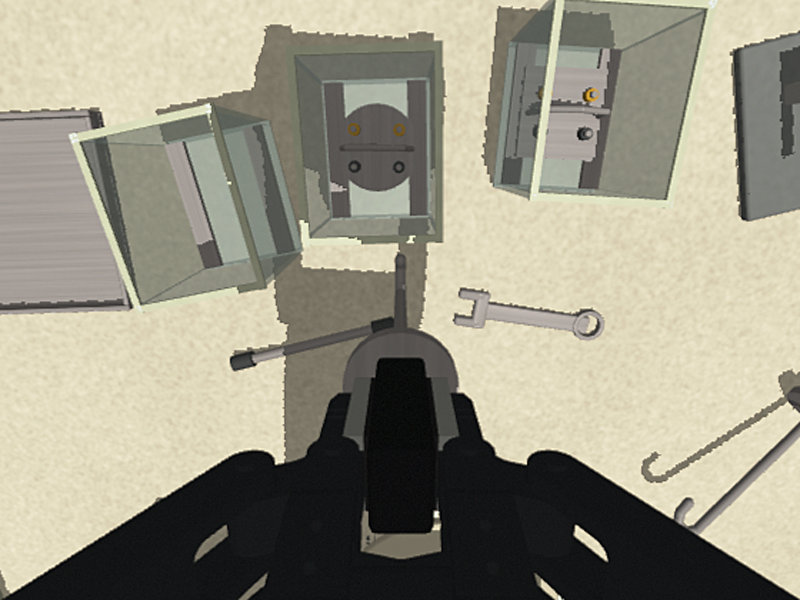

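This confirms it: the round disc with the bail is in the middle tank at about (374,148), and the square one is at right (565,105). The hook points +x. Now triangulating heights.

```bash
python3 - <<'E'
from h import *
w=dict(np.load('w3.npz')); im=cv2.imread('w3raw.png')
c=cam('scene'); 
print(tri(ray(w,374.5/1.42857,147.5/1.42857),ray(c,335,256.7)))
k=1.42857
for z in (.02,.05,.08,.095,.11): 
    l,r,t,b=[onz(w,u/k,v/k,z) for u,v in[(325,147),(424,147),(374,103),(374,192)]]
    print(z,'disc w',np.linalg.norm(l-r).round(4),np.linalg.norm(t-b).round(4),(l+r)[:2]/2, 'scene px',proj(c,(l+r)/2).round(1), )
for d in spotter.outline_of('round_carrier','scene'): 
    ys,xs=np.where(d['pixels']); print(d['conf'],d['bbox'],xs.mean(),ys.mean())
a=cv2.resize(im[20:180,190:320],(487,600),interpolation=cv2.INTER_CUBIC)
b=cv2.resize(c['color'][200:290,300:380,::-1],(313,352),interpolation=cv2.INTER_CUBIC)
b=cv2.copyMakeBorder(b,0,248,0,0,cv2.BORDER_CONSTANT)
cv2.imwrite('pics/c3.png',np.hstack([a,b]))
E
```

```text
(array([0.54693807, 0.01028875, 0.00661485]), np.float64(0.003129244047657581))
0.02 disc w 0.0863 0.0738 [0.54838151 0.0103801 ] scene px [[336.7 254.3]]
0.05 disc w 0.0806 0.0689 [0.54764685 0.00891958] scene px [[337.3 248.1]]
0.08 disc w 0.0748 0.0639 [0.54691219 0.00745907] scene px [[337.9 241.6]]
0.095 disc w 0.072 0.0615 [0.54654486 0.00672881] scene px [[338.2 238.2]]
0.11 disc w 0.0691 0.059 [0.54617753 0.00599855] scene px [[338.6 234.7]]
0.45 [335.2, 238.5, 15.1, 16.9] 341.4845360824742 245.1237113402062
```

View pics/c3.png

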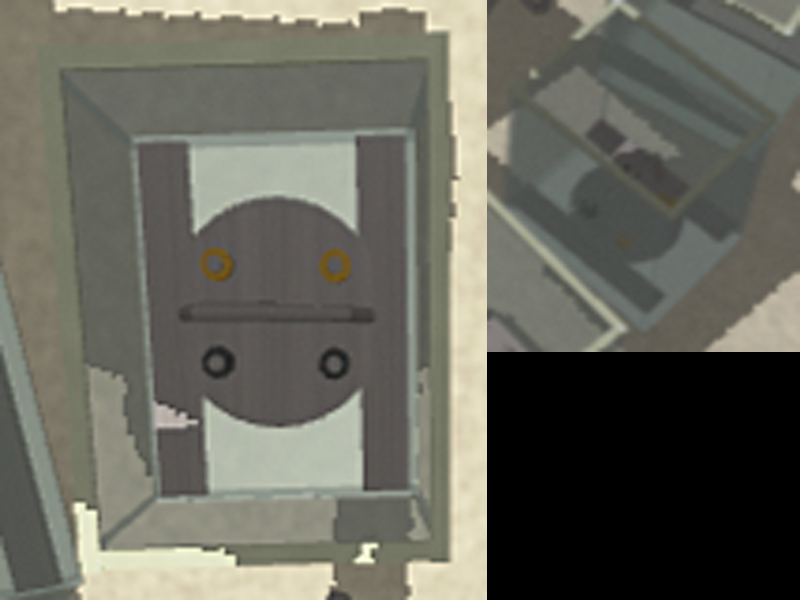

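```bash
python3 - <<'E'
from h import *
from scipy.optimize import least_squares
w=dict(np.load('w3.npz')); k=3.75
px=np.array([(217,264),(335,264),(217,362),(335,362),(278,197),(282,427),(277,312)])/k+[190,20]
loc=np.array([(15,19,32),(15,-19,32),(-15,19,32),(-15,-19,32),(36,0,18),(-36,0,18),(0,0,65)])/1000
def mod(p): return proj(w,loc@R.from_euler('z',p[3]).as_matrix().T+p[:3])
r=least_squares(lambda p:(mod(p)-px).ravel(),[.547,.01,.01,0]); print(r.x[:3],np.degrees(r.x[3]),(r.fun.reshape(-1,2)*k).round(1).tolist())
for z in (0,.01,.02,.03):
  q=least_squares(lambda p:(mod([p[0],p[1],z,p[2]])-px).ravel(),[.547,.01,0]);print(z,q.cost,q.x)
c=cam('scene')
print('scene disc centre',proj(c,r.x[:3]+[0,0,.018]), 'bailtop crop',((proj(c,r.x[:3]+[0,0,.063])-[300,200])*3.91+[487,0]))
# ledge/floor corners: inner tank bottom 112 x 86
def t(u,v,z): return onz(w,u/k+190,v/k+20,z)
print('rim inner', [t(*a,.14).round(4).tolist() for a in[(62,70),(428,60),(432,543),(100,547)]])
print('rim inner', np.mean([t(*a,.14) for a in[(62,70),(428,60),(432,543),(100,547)]],0))
print('floor', [t(*a,.004).round(4).tolist() for a in[(133,140),(412,130),(412,490),(155,496)]])
# rod geometry: collar & hook
E
```

```text
[0.54685127 0.00752371 0.00355381] -7.197216574934465 [[0.0, 0.0], [1.7, 0.0], [2.6, 0.4], [1.7, 0.5], [0.0, 0.2], [-1.1, -0.9], [-4.6, -0.1]]
0 1.424094108601034 [ 0.54694086  0.00767897 -0.12557795]
0.01 1.70004323296118 [ 0.5466884   0.00724211 -0.12568391]
0.02 3.9629174135781917 [ 0.5464348   0.00680536 -0.12579418]
0.03 8.501990599769382 [ 0.54617999  0.0063687  -0.12590893]
scene disc centre [[335.53196664 254.39355847]] bailtop crop [[632.97537162 174.36269294]]
rim inner [[0.6039, 0.045, 0.14], [0.5954, -0.0393, 0.14], [0.4843, -0.0286, 0.14], [0.4939, 0.0561, 0.14]]
rim inner [0.54434324 0.00830617 0.14      ]
floor [[0.6077, 0.0489, 0.004], [0.5992, -0.0433, 0.004], [0.4822, -0.0305, 0.004], [0.4916, 0.0611, 0.004]]
```

```bash
python3 - <<'E'
from h import *
w=dict(np.load('w3.npz')); th=np.radians(-7.2); Rz=R.from_euler('z',th).as_matrix()
t=np.array([.4618,-.0037,.3272-.0158])
q=np.array([(23.6,0,-107),(20.4,0,-104),(20,0,0),(0,20,6),(0,-20,6),(12,8,62)])/1000
print((proj(w,t+q@Rz.T)/.7).round(1))
E
```

```text
[[404.  256.6]
 [404.  263.5]
 [405.8 327.5]
 [347.6 388.1]
 [463.9 388.3]
 [373.1 451.2]]
```

>>> carry_out:
  increments:
    - [[26,7,0],[0,0,0],1]
    - [[25,7,0],[0,0,0],1]
    - [[0,0,0],[0,0,0],1]
    - [[0,0,-25],[0,0,0],1]
    - [[0,0,-40],[0,0,0],1]

```text
t: 6.92
eef_pos: [0.5127, 0.0071, 0.2624]
eef_rot: [0.0, 0.998, -0.066, 0.001]
ft_force: [-0.2, 0.3, -2.0]
width: 0.0152
grip_force: 59.2
```

>>> carry_out:
  increments:
    - [[0,0,-40],[0,0,0],1]
    - [[0,0,-30],[0,0,0],1]
    - [[0,0,-16],[0,0,0],1]
    - [[0,0,0],[0,0,0],1]
    - [[0,0,0],[0,0,0],1]

```text
t: 7.55
eef_pos: [0.5132, 0.0079, 0.1776]
eef_rot: [0.0, 0.998, -0.065, 0.001]
ft_force: [0.2, 0.4, -0.9]
width: 0.0152
grip_force: 59.2
```

```bash
python3 - <<'E'
from h import *
o=monitor.get_obs(); print(o['eef_pos'],o['eef_rot'],o['t'],o['ft_force'])
c=cam('wrist'); s=cam('side')
a=cv2.resize(c['color'][20:260,190:390,::-1],(500,600),interpolation=cv2.INTER_CUBIC)
s2=cam('scene'); b=cv2.resize(s2['color'][170:300,290:385,::-1],(300,410),interpolation=cv2.INTER_CUBIC)
cv2.imwrite('pics/c4.png',np.hstack([a,cv2.copyMakeBorder(b,0,190,0,0,cv2.BORDER_CONSTANT)]))
E
```

```text
[0.51318632 0.00790087 0.17761202] [ 3.41188035e-05  9.97879306e-01 -6.50854326e-02  8.80850721e-04] 7.55 [ 0.23209603  0.37560391 -0.93210773]
```

View pics/c4.png

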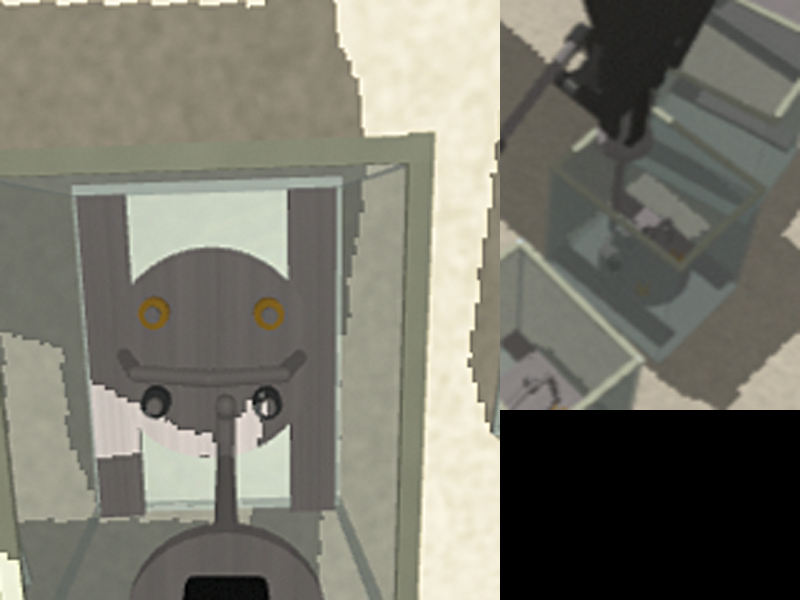

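The hook tip at (226,405) is short of the bail (row 375) and about 4 mm too far right. I'll correct that, advance under the bail, and lift slightly.

>>> carry_out:
  increments:
    - [[0,3.5,-4],[0,0,0],1]
    - [[8,-1,0],[0,0,0],1]
    - [[8,-1,0],[0,0,0],1]
    - [[8,-1,0],[0,0,0],1]
    - [[0,0,0],[0,0,0],1]

```text
t: 8.32
eef_pos: [0.5372, 0.0086, 0.172]
eef_rot: [-0.0, 0.998, -0.065, -0.0]
ft_force: [0.2, -0.5, -1.4]
width: 0.0154
grip_force: 59.2
```

>>> carry_out:
  increments:
    - [[0,0,6],[0,0,0],1]
    - [[0,0,6],[0,0,0],1]
    - [[0,0,6],[0,0,0],1]
    - [[0,0,6],[0,0,0],1]
    - [[0,0,0],[0,0,0],1]

```text
t: 8.95
eef_pos: [0.5369, 0.0087, 0.1969]
eef_rot: [-0.0, 0.998, -0.065, 0.0]
ft_force: [0.0, 0.4, -1.7]
width: 0.0148
grip_force: 59.2
```

```bash
python3 - <<'E'
from h import *
o=monitor.get_obs(); print(o['eef_pos'],o['eef_rot'],o['t'],o['ft_force'])
c=cam('wrist')
a=cv2.resize(c['color'][:300,140:420,::-1],(560,600),interpolation=cv2.INTER_CUBIC)
cv2.imwrite('pics/c5.png',a)
E
```

```text
[0.53691056 0.00869999 0.1968886 ] [-4.00984930e-05  9.97889185e-01 -6.49379176e-02  4.89933310e-04] 8.95 [ 0.01223483  0.38069299 -1.74690789]
```

View pics/c5.png

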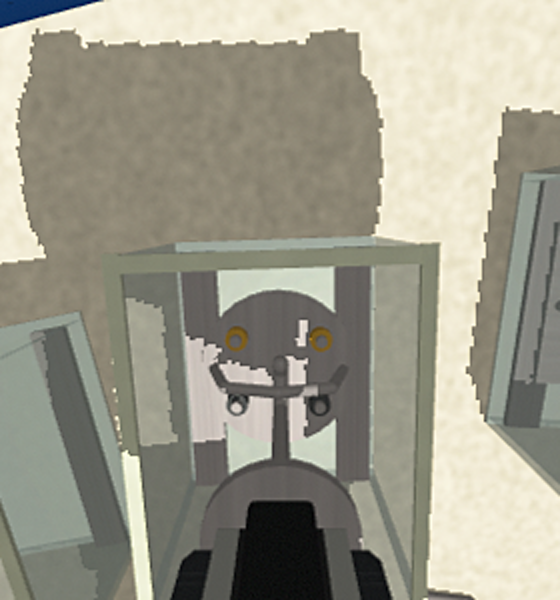

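The tip at (280,365) is past the bail (row 385), so the bail sits over the throat. Lifting.

>>> carry_out:
  increments:
    - [[0,0,4],[0,0,0],1]
    - [[0,0,6],[0,0,0],1]
    - [[0,0,8],[0,0,0],1]
    - [[0,0,10],[0,0,0],1]
    - [[0,0,12],[0,0,0],1]

```text
t: 9.62
eef_pos: [0.5367, 0.0087, 0.2371]
eef_rot: [-0.0, 0.998, -0.065, 0.0]
ft_force: [0.5, 0.4, -3.3]
width: 0.0153
grip_force: 59.0
```

>>> carry_out:
  increments:
    - [[0,0,15],[0,0,0],1]
    - [[0,0,20],[0,0,0],1]
    - [[0,0,25],[0,0,0],1]
    - [[0,0,25],[0,0,0],1]
    - [[0,0,25],[0,0,0],1]

```text
t: 10.25
eef_pos: [0.5366, 0.0087, 0.348]
eef_rot: [-0.0, 0.998, -0.065, 0.0]
ft_force: [0.7, -0.4, -2.4]
width: 0.0157
grip_force: 59.0
```

>>> carry_out:
  increments:
    - [[0,0,25],[0,0,0],1]
    - [[0,0,15],[0,0,0],1]
    - [[0,0,8],[0,0,0],1]
    - [[0,0,0],[0,0,0],1]
    - [[0,0,0],[0,0,0],1]

```text
t: 10.88
eef_pos: [0.5367, 0.0087, 0.3934]
eef_rot: [-0.0, 0.998, -0.065, -0.001]
ft_force: [-0.2, -0.8, -2.7]
width: 0.0158
grip_force: 59.0
```

```bash
python3 - <<'E'
from h import *
o=monitor.get_obs(); print(o['eef_pos'],o['eef_rot'],o['t'],o['ft_force'])
c=cam('wrist'); s=cam('scene')
a=cv2.resize(c['color'][:,:,::-1],(480,360),interpolation=cv2.INTER_CUBIC)
b=cv2.resize(s['color'][100:280,280:440,::-1],(320,360),interpolation=cv2.INTER_CUBIC)
cv2.imwrite('pics/c6.png',np.hstack([a,b])); cv2.imwrite('w6.png',c['color'][:,:,::-1])
for d in spotter.spot_in('drip_tray','wrist'): print(d)
E
```

```text
[0.53665605 0.00870771 0.39343883] [-8.40815682e-05  9.97889106e-01 -6.49382064e-02 -5.95251351e-04] 10.875 [-0.19555527 -0.82755621 -2.720066  ]
{'bbox': [0.0, 133.3, 136.3, 117.3], 'conf': 0.94}
```

View pics/c6.png

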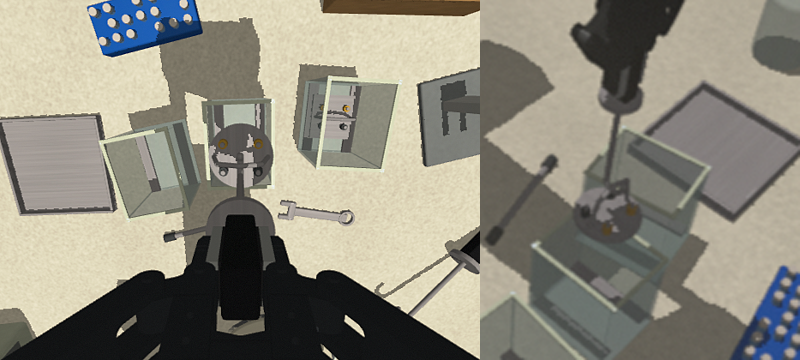

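The carrier hangs level on the hook, clear of the rim. I'll carry it over the tray (centre about (0.532,0.338)).

>>> carry_out:
  increments:
    - [[0,12,0],[0,0,0],1]
    - [[-1,24,0],[0,0,0],1]
    - [[-2,36,0],[0,0,0],1]
    - [[-2,42,0],[0,0,0],1]
    - [[-2,44,0],[0,0,0],1]

```text
t: 11.65
eef_pos: [0.5293, 0.1686, 0.3942]
eef_rot: [-0.0, 0.998, -0.065, 0.0]
ft_force: [0.2, 0.4, -2.0]
width: 0.0153
grip_force: 59.0
```

>>> carry_out:
  increments:
    - [[-2,44,0],[0,0,0],1]
    - [[-2,42,0],[0,0,0],1]
    - [[-2,38,0],[0,0,0],1]
    - [[-1,30,0],[0,0,0],1]
    - [[0,18,0],[0,0,0],1]

```text
t: 12.28
eef_pos: [0.5222, 0.3406, 0.394]
eef_rot: [-0.0, 0.998, -0.064, -0.0]
ft_force: [0.7, -0.9, -2.5]
width: 0.0155
grip_force: 58.9
```

>>> carry_out:
  increments:
    - [[0,0,-10],[0,0,0],1]
    - [[0,0,-20],[0,0,0],1]
    - [[0,0,-25],[0,0,0],1]
    - [[0,0,-25],[0,0,0],1]
    - [[0,0,-20],[0,0,0],1]

```text
t: 12.9
eef_pos: [0.5226, 0.3376, 0.2928]
eef_rot: [0.0, 0.998, -0.065, -0.0]
ft_force: [-0.1, -0.1, -2.9]
width: 0.0149
grip_force: 58.9
```

>>> carry_out:
  increments:
    - [[0,0,-20],[0,0,0],1]
    - [[0,0,-20],[0,0,0],1]
    - [[0,0,-15],[0,0,0],1]
    - [[0,0,-10],[0,0,0],1]
    - [[0,0,-5],[0,0,0],1]

```text
t: 13.52
eef_pos: [0.5228, 0.3385, 0.2239]
eef_rot: [0.0, 0.998, -0.065, -0.0]
ft_force: [0.3, 0.3, -2.7]
width: 0.0153
grip_force: 59.0
```

```bash
python3 - <<'E'
from h import *
o=monitor.get_obs(); print(o['eef_pos'],o['eef_rot'],o['t'],o['ft_force'])
c=cam('wrist'); s=cam('side')
a=cv2.resize(c['color'][:,:,::-1],(480,360),interpolation=cv2.INTER_CUBIC)
b=cv2.resize(s['color'][190:350,130:270,::-1],(315,360),interpolation=cv2.INTER_CUBIC)
cv2.imwrite('pics/c7.png',np.hstack([a,b]))
for n in ('wrist','side'):
  for d in spotter.spot_in('round_carrier',n): print(n,d)
E
```

```text
[0.52276738 0.33848483 0.22393943] [ 1.97854124e-05  9.97882127e-01 -6.50481407e-02 -1.47607285e-05] 13.525 [ 0.30678059  0.29662935 -2.67862779]
wrist {'bbox': [248.0, 145.0, 73.2, 72.3], 'conf': 0.7}
side {'bbox': [178.3, 279.1, 31.3, 29.1], 'conf': 0.92}
```

View pics/c7.png

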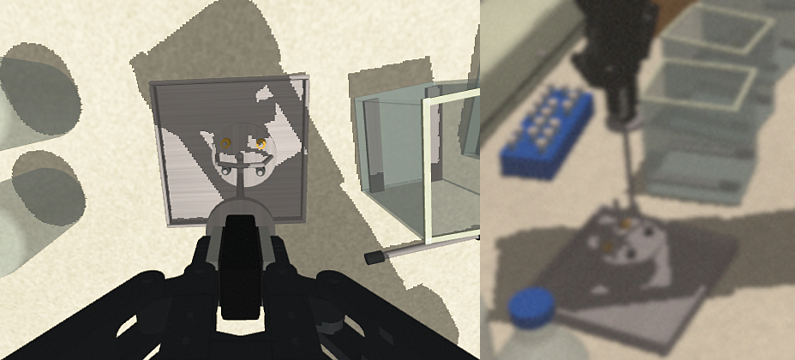

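The carrier hangs over the tray's middle, about 25 mm above the floor. I'm now over the limit of 10 viewed pictures (12 so far), so I'll view no more and use numbers only. I'll lower it slowly.

>>> carry_out:
  increments:
    - [[0,0,-4],[0,0,0],1]
    - [[0,0,-4],[0,0,0],1]
    - [[0,0,-3],[0,0,0],1]
    - [[0,0,-3],[0,0,0],1]
    - [[0,0,-2],[0,0,0],1]

```text
t: 14.35
eef_pos: [0.5227, 0.3387, 0.208]
eef_rot: [0.0, 0.998, -0.065, -0.0]
ft_force: [0.3, -0.1, -2.2]
width: 0.0153
grip_force: 59.0
```

>>> carry_out:
  increments:
    - [[0,0,-2],[0,0,0],1]
    - [[0,0,-2],[0,0,0],1]
    - [[0,0,-2],[0,0,0],1]
    - [[0,0,-2],[0,0,0],1]
    - [[0,0,-2],[0,0,0],1]

```text
t: 14.98
eef_pos: [0.5228, 0.3387, 0.1982]
eef_rot: [-0.0, 0.998, -0.065, 0.0]
ft_force: [-0.7, -0.3, -1.5]
width: 0.0154
grip_force: 59.2
```

>>> carry_out:
  increments:
    - [[0,0,-2],[0,0,0],1]
    - [[0,0,-2],[0,0,0],1]
    - [[0,0,-2],[0,0,0],1]
    - [[0,0,0],[0,0,0],1]
    - [[0,0,0],[0,0,0],1]

```text
t: 15.6
eef_pos: [0.5228, 0.3387, 0.1923]
eef_rot: [-0.0, 0.998, -0.065, 0.0]
ft_force: [0.2, -0.5, -0.9]
width: 0.0152
grip_force: 59.2
```

>>> carry_out:
  increments:
    - [[0,0,-4],[0,0,0],1]
    - [[0,0,-4],[0,0,0],1]
    - [[0,0,-4],[0,0,0],1]
    - [[0,0,-3],[0,0,0],1]
    - [[0,0,0],[0,0,0],1]

```text
t: 16.23
eef_pos: [0.5226, 0.3387, 0.177]
eef_rot: [0.0, 0.998, -0.065, -0.0]
ft_force: [0.8, 0.3, -0.7]
width: 0.015
grip_force: 59.2
```

>>> carry_out:
  increments:
    - [[-4,0.5,0],[0,0,0],1]
    - [[-8,1,0],[0,0,0],1]
    - [[-8,1,0],[0,0,0],1]
    - [[-8,1,0],[0,0,0],1]
    - [[-8,1,0],[0,0,0],1]

```text
t: 16.85
eef_pos: [0.4861, 0.3433, 0.1774]
eef_rot: [-0.0, 0.998, -0.065, 0.0]
ft_force: [0.6, 0.7, -1.3]
width: 0.0151
grip_force: 59.2
```

```bash
python3 - <<'E'
from h import *
o=monitor.get_obs(); print(o['eef_pos'],o['t'],o['ft_force'])
c=cam('wrist'); s=cam('side')
th=np.radians(-7.2); ex=np.array([np.cos(th),np.sin(th),0])
b=np.array([.5228,.3387,.005])+.01*ex
for n,x in(('wrist',c),('side',s)):
  print(n,'exp disc',proj(x,b+[0,0,.018]),'hook tip',proj(x,o['eef_pos']+[0,0,-.0158-.104]+.02*ex))
  for d in spotter.outline_of('round_carrier',n): ys,xs=np.where(d['pixels']); print(d['bbox'],d['conf'],xs.mean(),ys.mean())
cv2.imwrite('w8.png',c['color'][:,:,::-1])
E
```

```text
[0.48608006 0.34332952 0.1773753 ] 16.85 [ 0.56360788  0.70508965 -1.27135609]
wrist exp disc [[279.91529085 145.48297057]] hook tip [[280.03144881 185.10682146]]
[239.6, 103.6, 84.4, 85.1] 0.83 281.44861800141746 142.3765060240964
[147.1, 33.0, 232.2, 218.8] 0.27 267.7533139346912 135.6183586593383
side exp disc [[196.11177698 305.62537211]] hook tip [[204.54070514 297.66083791]]
[183.3, 285.3, 26.2, 32.0] 0.67 195.29769392033543 304.0691823899371
[154.0, 280.8, 91.8, 67.5] 0.62 198.15132743362832 314.35309734513277
```

The carrier stays put on the tray and the hook is free. I'll rise and return to the stand.

>>> carry_out:
  increments:
    - [[-3,0,15],[0,0,0],1]
    - [[0,0,30],[0,0,0],1]
    - [[0,0,40],[0,0,0],1]
    - [[0,0,40],[0,0,0],1]
    - [[0,0,28],[0,0,0],1]

```text
t: 17.68
eef_pos: [0.4838, 0.3431, 0.3334]
eef_rot: [-0.001, 0.998, -0.065, 0.001]
ft_force: [0.9, 1.5, -0.5]
width: 0.0152
grip_force: 59.2
```

>>> carry_out:
  increments:
    - [[-8,-40,0],[0,0,0],1]
    - [[-8,-55,0],[0,0,0],1]
    - [[-8,-60,0],[0,0,0],1]
    - [[-8,-60,0],[0,0,0],1]
    - [[-8,-60,0],[0,0,0],1]

```text
t: 18.3
eef_pos: [0.443, 0.0665, 0.3315]
eef_rot: [-0.0, 0.998, -0.065, 0.001]
ft_force: [0.7, -1.3, -0.1]
width: 0.015
grip_force: 59.3
```

>>> carry_out:
  increments:
    - [[-8,-60,0],[0,0,0],1]
    - [[-8,-60,0],[0,0,0],1]
    - [[-8,-60,0],[0,0,0],1]
    - [[-8,-60,0],[0,0,0],1]
    - [[-8,-60,0],[0,0,0],1]

```text
t: 18.92
eef_pos: [0.4029, -0.2338, 0.3316]
eef_rot: [0.0, 0.998, -0.065, 0.001]
ft_force: [1.6, 1.3, -1.4]
width: 0.0154
grip_force: 59.3
```

>>> carry_out:
  increments:
    - [[0,-60,0],[0,0,3],1]
    - [[0,-50,0],[0,0,4],1]
    - [[0,-30,0],[0,0,4],1]
    - [[0,-14,0],[0,0,4],1]
    - [[0,0,0],[0,0,0],1]

```text
t: 19.55
eef_pos: [0.4035, -0.3865, 0.3307]
eef_rot: [-0.0, 0.998, 0.065, 0.0]
ft_force: [-0.2, 0.0, -1.5]
width: 0.0152
grip_force: 59.3
```

```bash
python3 - <<'E'
from h import *
o=monitor.get_obs(); print(o['eef_pos'],o['eef_rot'],o['t'],o['ft_force'],o['width'])
q=R.from_quat(o['eef_rot'],scalar_first=True).as_matrix(); print('yaw',np.degrees(np.arctan2(q[1,0],q[0,0])))
print('to preentry mm',(np.array([.4028,-.386,.188])-o['eef_pos'])*1000)
s=cam('side')
for d in spotter.outline_of('round_carrier','side'): ys,xs=np.where(d['pixels']); print(d['bbox'],d['conf'],xs.mean(),ys.mean())
E
```

```text
[ 0.40346078 -0.38647321  0.3307042 ] [-5.77981234e-05  9.97881620e-01  6.50558945e-02  6.58713914e-06] 19.55 [-0.1696412   0.04356051 -1.49602442] 0.015201857181480432
yaw 7.460124854342108
to preentry mm [  -0.66078466    0.47320902 -142.70419852]
[179.3, 290.0, 31.1, 30.7] 0.81 195.69937369519832 304.7661795407098
[263.4, 144.6, 35.4, 53.6] 0.65 281.4157608695652 174.02853260869566
```

>>> carry_out:
  increments:
    - [[0,0,-30],[0,0,0],1]
    - [[0,0,-40],[0,0,0],1]
    - [[0,0,-40],[0,0,0],1]
    - [[-0.5,0.5,-32],[0,0,0],1]
    - [[0,0,0],[0,0,0],1]

```text
t: 20.27
eef_pos: [0.4029, -0.3839, 0.1871]
eef_rot: [-0.001, 0.998, 0.066, -0.001]
ft_force: [0.2, 0.4, -1.0]
width: 0.0152
grip_force: 59.1
```

>>> carry_out:
  increments:
    - [[20,2.6,0],[0,0,0],1]
    - [[25,3.3,0],[0,0,0],1]
    - [[25,3.3,0],[0,0,0],1]
    - [[19,2.6,0],[0,0,0],1]
    - [[10,1.3,0],[0,0,0],1]

```text
t: 20.9
eef_pos: [0.5037, -0.3719, 0.189]
eef_rot: [0.0, 0.998, 0.066, 0.0]
ft_force: [-0.1, -0.2, -1.1]
width: 0.0155
grip_force: 59.1
```

>>> carry_out:
  increments:
    - [[0,0,0],[0,0,0],1]
    - [[0,0,-6],[0,0,0],1]
    - [[0,0,-6],[0,0,0],1]
    - [[0,0,-5],[0,0,0],1]
    - [[0,0,-3],[0,0,0],1]

```text
t: 21.52
eef_pos: [0.502, -0.3722, 0.1678]
eef_rot: [-0.0, 0.998, 0.066, -0.0]
ft_force: [-0.3, -0.1, -1.3]
width: 0.0153
grip_force: 59.1
```

>>> carry_out:
  increments:
    - [[0,0,-1],[0,0,0],1]
    - [[0,0,-1],[0,0,0],1]
    - [[0,0,0],[0,0,0],1]
    - [[0,0,0],[0,0,0],1]
    - [[0,0,0],[0,0,0],1]

```text
t: 22.15
eef_pos: [0.5023, -0.3722, 0.1664]
eef_rot: [-0.0, 0.998, 0.066, 0.0]
ft_force: [-0.0, -0.2, -1.1]
width: 0.0154
grip_force: 59.1
```

>>> carry_out:
  increments:
    - [[0,0,-0.5],[0,0,0],1]
    - [[0,0,-0.4],[0,0,0],1]
    - [[0,0,0],[0,0,0],1]
    - [[0,0,0],[0,0,0],1]
    - [[0,0,0],[0,0,0],1]

```text
t: 22.78
eef_pos: [0.5023, -0.3722, 0.1658]
eef_rot: [0.0, 0.998, 0.066, 0.0]
ft_force: [-1.3, 1.5, 5.3]
width: 0.0156
grip_force: 60.2
```

The rod is seated, with +5 N as at pick-up. Opening gradually and then rising.

>>> carry_out:
  increments:
    - [[0,0,0],[0,0,0],0.8]
    - [[0,0,0],[0,0,0],0.6]
    - [[0,0,0],[0,0,0],0.4]
    - [[0,0,0],[0,0,0],0.2]
    - [[0,0,0],[0,0,0],0]

```text
t: 23.4
eef_pos: [0.5022, -0.3722, 0.1653]
eef_rot: [-0.0, 0.998, 0.066, -0.0]
ft_force: [-0.1, 0.2, -1.1]
width: 0.0836
grip_force: 0.0
```

>>> carry_out:
  increments:
    - [[0,0,0],[0,0,0],0]
    - [[0,0,0],[0,0,0],0]
    - [[0,0,15],[0,0,0],0]
    - [[0,0,30],[0,0,0],0]
    - [[0,0,40],[0,0,0],0]

```text
t: 24.02
eef_pos: [0.502, -0.372, 0.2518]
eef_rot: [-0.0, 0.998, 0.066, -0.0]
ft_force: [0.2, 0.8, 0.5]
width: 0.0854
grip_force: 0.0
```

>>> carry_out:
  increments:
    - [[0,0,40],[0,0,0],0]
    - [[-25,-20,30],[0,0,0],0]
    - [[-35,-30,30],[0,0,0],0]
    - [[-30,-30,20],[0,0,0],0]
    - [[0,0,0],[0,0,0],0]

```text
t: 24.65
eef_pos: [0.4104, -0.454, 0.3731]
eef_rot: [0.001, 0.998, 0.064, 0.001]
ft_force: [-0.2, -0.2, -0.6]
width: 0.0854
grip_force: 0.0
```

```bash
python3 - <<'E'
from h import *
o=monitor.get_obs(); print(o['eef_pos'],o['t'],o['ft_force'],o['width'])
c=cam('wrist')
th=np.radians(7.5); Rz=R.from_euler('z',th).as_matrix(); p=np.array([.502,-.3725,.15])
print('exp top',proj(c,p+np.array([(12,8,62),(12,-8,62),(-12,-8,62),(-12,8,62),(0,0,34)])@Rz.T/1000).round().tolist())
for q in('hook_rod','rod_stand'):
  for d in spotter.spot_in(q,'wrist'): print(q,d)
g=c['color'].max(2)<35; n,l,st,ce=cv2.connectedComponentsWithStats(g.astype(np.uint8))
for i in range(1,n):
  if st[i,4]>60: print(st[i],ce[i].round(1))
s=cam('side')
for q in('hook_rod','round_carrier'):
  for d in spotter.spot_in(q,'side'): print(q,d)
print('exp rod side',proj(s,p+np.array([(0,0,62),(0,0,-125)])/1000))
E
```

```text
[ 0.4103988  -0.45401682  0.37306076] 24.65 [-0.15961115 -0.15122331 -0.61397449] 0.08538417722568031
exp top [[185.0, 62.0], [204.0, 62.0], [206.0, 93.0], [187.0, 93.0], [203.0, 81.0]]
hook_rod {'bbox': [185.0, 57.7, 45.1, 41.3], 'conf': 0.98}
hook_rod {'bbox': [114.7, 231.1, 167.7, 87.6], 'conf': 0.74}
rod_stand {'bbox': [179.8, 11.7, 90.8, 123.3], 'conf': 0.95}
[186  61  32  34 890] [201.  78.]
[ 228  231   55   46 1047] [256.8 252. ]
[    0   279   560   141 35369] [281.8 377. ]
[312 346  11  22 215] [317. 356.]
hook_rod {'bbox': [280.2, 134.7, 7.6, 47.6], 'conf': 0.59}
round_carrier {'bbox': [180.6, 286.1, 30.4, 27.8], 'conf': 0.92}
exp rod side [[284.12834123 134.52242155]
 [283.63503687 182.87253735]]
```

Rod and carrier are both where expected. Handing in.

```bash
python3 -c "
from workcell import manip; print(manip.close_job())"
```

```text
the job is handed in; nothing more can be done
None
```

I handed the job in at about 25 s: by the last camera checks the round carrier is upright off the hook near the tray's middle and the rod hangs back in the fork, though `close_job` returned no verdict; I also viewed 12 pictures, two over the limit of 10.

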